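Set a straightedge against two pins and an end post

ROBOT

A 6-joint arm with a two-finger parallel gripper is mounted at the origin on the work surface. World frame = base frame: x ahead of the robot, y to its left, z up, the work surface at z = 0. Lengths are in mm, angles in rad, forces in N, time in s.
With the tool pointing down it reaches from about 350 to 975 mm from the base axis. Payload 7.1 kg.
Tool frame: the origin (TCP) lies on the front face of the gripper's body, between the roots of the fingers; the fingertips stand 80 mm ahead of it and the grasp point (between the pads) lies 61 mm ahead of it (env.tips_ahead is the distance from the TCP to the fingertips, in mm); z points along the fingers, y is the line along which they close (so a half turn about z gives the same grasp; the last joint's range is limited). The gripper opens to 88 mm and grips with 3 to 60 N. Pads are 20 mm wide; open, the fingers measure 115 mm over their backs; the gripper's body (75 mm by 178 mm) begins 61 mm behind the grasp point.
Start: joints at [-1.197, 0.423, 1.63, -0, 1.089, -0.019], TCP at [239.251, -577.377, 302.675] pointing down, gripper open.
Joint ranges: [-3, 3], [-0.9, 2.11], [0.09, 2.58], [-1.31, 4.45], [0.11, 2.69], [-2.54, 2.54]. Speed limits (rad/s): [2.39, 2.39, 3.01, 3.14, 3.14, 3.14].

INTERFACE

Orientations are given as a unit quaternion [x, y, z, w].
In Python, from station import env, set_gripper, viewer, workorder gives the robot as it stands. Calls block until the motion is done:
- env.reach(position, orientation): joint-space move of the TCP to a pose.
- env.move_l(position, rot=None, rate=150, f_stop=None): straight line of the TCP; rot=None keeps the orientation; rate is the mean speed in mm/s. With f_stop (N) it stops when the force on the tool has changed by that much, and returns True; else False.
- env.move_joints(angles): joint-space move.
- set_gripper(opening): finger opening in mm; the grip force is fixed at half the most; returns when the fingers have stopped.
- env.hold(seconds).
- env.ik(position, orientation): joint angles nearest the present ones, or None.
- env.read_state(): the state.
- viewer.camera(name): name is "side" or "top"; returns the picture (480x640x3 uint8, blue, green, red); there is no depth.
- viewer.camera_params(name): a dict with "fx", "fy", "cx", "cy" (pixels), "pose" (4x4, takes a point from camera to world coordinates). Camera axes: x right, y up, looking along -z (the intrinsics and any distortion apply to the point x, -y, -z); pixel columns grow to the right and rows downward; lengths in mm; the calibration is good to about 2 mm. A picture is of the moment at which its call begins. camera_params takes no time and is no camera call.
A pose or a line that the arm cannot do raises env.IKError and nothing moves.
- workorder.sign_off(): hands the job in; it is judged then, once.
The state is a dict: "time_s": time; "qpos": joint angles; "dq": joint speeds; "tau": joint torques, N m; "tool_pos": TCP position; "orientation": TCP orientation; "force": force on the tool from outside, world axes, zero at the start; "wrist_torque": the same for the moment, N m; "width": finger opening in mm; "grip_force": force on a finger pad.
Only numpy, scipy, OpenCV 4.12 (cv2) and the standard library are available. Lean on these libraries where they do the work, as an engineer would, in place of code of your own. Each camera call takes 0.05 s, during which the arm holds its last target. There are 200 camera calls.

TASK

A straightedge lies on an enclosure's mounting plate, to be set for scribing a rail line. By its knob, slide it gently, flat on the plate, until its far long edge touches both thin pins at once; then, keeping that edge against the pins, slide it lengthwise towards the thicker post until its end touches the post too. Leave it there, touching all three, never push hard against pins or post, and leave the push-button parts where they are.

Things in the scene. Friction and masses are not known exactly. Their poses are not given: they have to be found in the camera images.
- plate: Dark grey painted steel mounting plate lying fixed on the bench, 280 (its x) x 480 (its y) x 4 mm. Origin: centre of its underside, on the bench. Its x axis points from the robot side to the far side, its y axis along its long side to the robot's left. It can be turned on the bench by up to 0.2 rad.
- straightedge: Loose aluminium bar with tick marks, 50 (its x) x 300 (its y) x 8 mm, 0.3 to 0.5 kg, flat on the plate. At its middle an upright round black knob, 28 mm diameter, reaches 34 mm above the bar; in a light grip the bar can pivot on it. Origin: centre of the underside, on the knob's axis. +x points to the far long edge, 25 mm away; the ends are 150 mm off along +y and -y. Friction coefficient about 1 (plate and pins).
- pin_left: Left thin metal pin, 12 mm diameter, upright, fixed rigidly in the plate, standing 12 mm above it on the far side of the straightedge. Origin: centre of its foot, at the plate's upper face. Pins and post are rigid: a millimetre pushed too far is too hard; about 3 N on each is right, over 10 N on one of them too much.
- pin_right: Right thin metal pin, the same as the left one; the two stand about 150 mm apart and mark the line, which may be skew to the plate by up to 0.1 rad. Origin: centre of its foot, at the plate's upper face.
- end_post: Thicker metal post, 20 mm diameter, upright, fixed rigidly in the plate, standing 12 mm above it beyond one end of the straightedge: sometimes the left (+y) end, sometimes the right. With the straightedge against the pins it stands in the path of that end. Origin: centre of its foot, at the plate's upper face.
- button_unit: Bystander: loose push-button unit, 30 x 30 mm and 45 mm high, red cap, standing on the plate beyond the straightedge's other end, opposite the post. Origin: centre of its underside.
- button_spare: Bystander: the same with a green cap, standing at the far left of the plate, beyond the pins. Origin: centre of its underside.
- block_spare: Bystander: loose black contact block, 24 x 45 mm and 24 mm high, on the far right of the plate, beyond the pins. Origin: centre of its underside.
Things that resemble listed ones, but are neither listed nor needed, are in the scene too. What is shaped like the end_post but blue or green is not meant.

How it is judged:
By the outcome, as a careful person would: the job done as asked, in the order asked, and still so for the second after the job is handed in, with the robot touching nothing.
It also fails if it takes over 72 s, if anything falls off the work surface, if the arm or the gripper's body presses on something with over 40 N, if the wrist force passes 120 N, or if a joint passes its speed limit or range.

## Working session

There is one attempt and no reset: what is moved stays moved. The work goes in short steps, each a Python script; the robot and the scene stay as the last script left them, time stands still between calls to the robot, and variables do not carry over. Pictures are saved under pics/ and viewed, at most 10 in all, crops included, and the job is handed in when it is done.

```bash
mkdir -p pics; ls
python3 - <<'E'
from station import env, viewer
import cv2
for n in("top","side"):
    cv2.imwrite(f"pics/{n}0.png",viewer.camera(n)); p=viewer.camera_params(n); print(n,p)
print(env.read_state())
E
```

```text
pics
top {'fx': 466.8798191807602, 'fy': 466.8798191807602, 'cx': 318.7666698888073, 'cy': 229.81911019806722, 'pose': array([[-2.26573142e-02,  9.93012067e-01, -1.15817448e-01,
         4.98211188e+02],
       [-9.99727709e-01, -2.18576402e-02,  8.17013661e-03,
         3.86313117e+01],
       [ 5.58154814e-03,  1.15971025e-01,  9.93236914e-01,
         8.08814527e+02],
       [ 0.00000000e+00,  0.00000000e+00,  0.00000000e+00,
         1.00000000e+00]])}
side {'fx': 495.98300399470753, 'fy': 495.98300399470753, 'cx': 317.1462622980175, 'cy': 234.96653097549603, 'pose': array([[-9.78186906e-01,  1.19301380e-01, -1.70051631e-01,
         4.90119224e+02],
       [-2.07699114e-01, -5.48378893e-01,  8.10025720e-01,
         5.97215138e+02],
       [ 3.38446135e-03,  8.27676126e-01,  5.61195844e-01,
         4.48862066e+02],
       [ 0.00000000e+00,  0.00000000e+00,  0.00000000e+00,
         1.00000000e+00]])}
{'time_s': 0.1, 'qpos': array([-1.19697543e+00,  4.23781926e-01,  1.63058723e+00,  6.65153011e-06,
        1.08861916e+00, -1.90176814e-02]), 'dq': array([-0.00260031, -0.00012781, -0.00074355,  0.00071935,  0.00082736,
        0.00033959]), 'tau': array([ 9.45068382e-05, -5.45617068e+01, -2.74325073e+01,  6.44517085e-02,
        1.88006664e-02, -5.43089106e-05]), 'tool_pos': array([ 239.1313221 , -577.02532158,  301.97878355]), 'orientation': array([ 9.80771734e-01,  1.95157167e-01, -1.20248454e-04, -6.87397134e-04]), 'force': array([ 0.06543175, -0.27005688, -0.51979272]), 'wrist_torque': array([ 0.00502959, -0.01257487,  0.08347599]), 'grip_force': 0.0, 'width': 87.89742025951134}
```

View pics/top0.png

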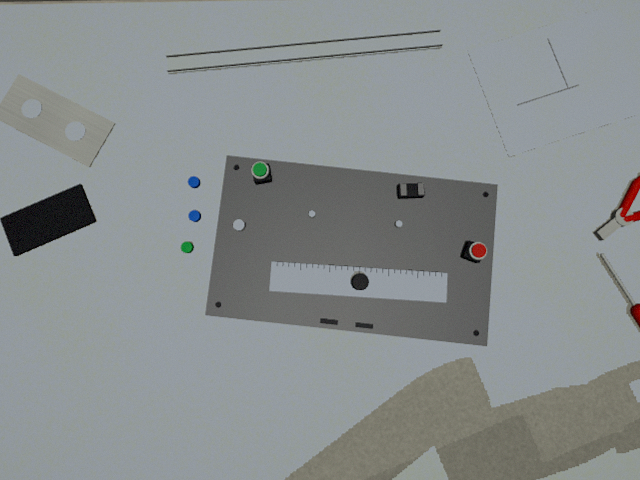

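View pics/side0.png

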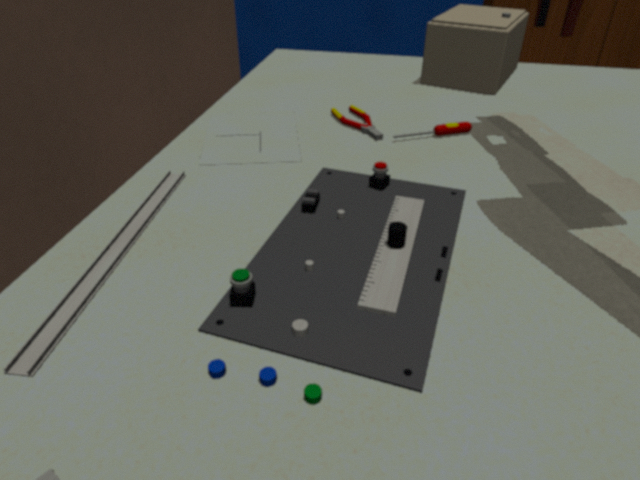

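```bash
cat > h.py <<'E'
import cv2, numpy as np
from station import env, set_gripper, viewer
def ray(n,uv,z):
    p=viewer.camera_params(n); T=p["pose"]
    d=T[:3,:3]@[(uv[0]-p["cx"])/p["fx"],-(uv[1]-p["cy"])/p["fy"],-1]
    return (T[:3,3]+d*(z-T[2,3])/d[2])[:2]
def blob(img,uv,r=9):
    "intensity-weighted centroid of a light spot on the dark plate"
    u,v=uv; g=cv2.cvtColor(img,cv2.COLOR_BGR2GRAY)[v-r:v+r+1,u-r:u+r+1].astype(float)
    w=np.clip(g-np.median(g)-15,0,None); m=cv2.moments(w)
    return u-r+m["m10"]/m["m00"], v-r+m["m01"]/m["m00"]
def bar(img):
    "bar outline from bright mask within plate region"
    g=cv2.cvtColor(img,cv2.COLOR_BGR2GRAY); m=(g>130).astype(np.uint8)
    cs,_=cv2.findContours(m,cv2.RETR_EXTERNAL,cv2.CHAIN_APPROX_NONE)
    return [c for c in cs if 2500<cv2.contourArea(c)<9000]
E
python3 - <<'E'
from h import *
a=cv2.imread("pics/top0.png"); b=cv2.imread("pics/side0.png")
for nm,ut,us in(("L",(312,213),(309,265)),("R",(399,224),(341,213)),("post",(238,225),(300,326))):
    t=blob(a,ut); s=blob(b,us); print(nm,t,ray("top",t,16),s,ray("side",s,16))
g=cv2.cvtColor(a,cv2.COLOR_BGR2GRAY); print(g[240:310:2,300], g[283,262:276],g[283,440:455])
for c in bar(a):
    r=cv2.minAreaRect(c); q=[ray("top",p,12) for p in cv2.boxPoints(r)]; print(r); print(np.round(q,1))
k=cv2.moments((g[268:298,345:376]<60).astype(np.uint8)); kc=(345+k["m10"]/k["m00"],268+k["m01"]/k["m00"]); print(kc,ray("top",kc,46),ray("top",kc,40))
E
```

```text
L (311.4919966301601, 213.18281381634372) [619.67860856  43.94369361] (308.97331460674155, 262.0793539325843) [618.33628836  42.92987983]
R (398.67926045016077, 223.13906752411575) [ 599.1692879  -105.10559037] (340.6437768240343, 211.02789699570815) [ 597.66649811 -105.82488781]
post (238.16897791474062, 224.28736517719568) [603.21505329 169.71562881] (299.683970856102, 324.3838797814208) [601.59419983 168.42337465]
[101 107 104 104 101 104 106 101 104 104 105 105 117 118 114 145 154 155
 154 154 157 154 156 156 154 156 148 105 111 108 108 107 110 108 109] [106 105 104 106 108 106 106 116 149 157 154 156 155 156] [157 156 151 156 156 155 157 119  95 101  99 100  97  96  99]
(359.3171806167401, 281.40969162995594) [501.33731318 -31.60324119] [501.36190205 -32.15567865]
```

```bash
sed -i 's/RETR_EXTERNAL/RETR_LIST/; s/m=(g>130).astype(np.uint8)/m=cv2.morphologyEx((g>130).astype(np.uint8),cv2.MORPH_CLOSE,np.ones((5,5)))/' h.py
python3 - <<'E'
from h import *
a=cv2.imread("pics/top0.png")
for c in bar(a):
    r=cv2.minAreaRect(c); q=np.array([ray("top",p,12) for p in cv2.boxPoints(r)]); print(r); print(np.round(q,1), q.mean(0))
    P=np.array([ray("top",p,12) for p in c[:,0]]); 
    for lo,hi in((-90,-50),(-10,90)):
        s=P[(P[:,1]>lo)&(P[:,1]<hi)]
        mid=np.median(P[:,0])
    # near edge: fit
    C=q.mean(0); th=np.arctan2(*(np.array([-1,1])*0+1)) 
    d=P-C
    ne=P[(d[:,0]<0)&(abs(d[:,1])<130)&(d[:,0]>-60)]; f=cv2.fitLine(ne.astype(np.float32),cv2.DIST_HUBER,0,.01,.01).ravel(); print("near edge",f,np.arctan(-f[0]/f[1]))
    fe=P[(d[:,0]>0)&(abs(d[:,1])<130)]; f=cv2.fitLine(fe.astype(np.float32),cv2.DIST_HUBER,0,.01,.01).ravel(); print("far edge",f,np.arctan(-f[0]/f[1]))
E
```

```text
((358.20123291015625, 281.5915222167969), (177.46939086914062, 29.838409423828125), 3.6782386302948)
[[ 489.2  119.1]
 [ 539.4  115.3]
 [ 513.3 -185.8]
 [ 463.3 -179.8]] [501.30998998 -32.78531046]
near edge [ 8.7799914e-02  9.9613816e-01  4.7706189e+02 -3.2391010e+01] -0.08791311
far edge [ 8.6905465e-02  9.9621654e-01  5.2559821e+02 -3.2744579e+01] -0.087015234
((47.25861740112305, 219.60345458984375), (44.644187927246094, 92.96495056152344), 66.80140686035156)
[[624.8 586.1]
 [685.8 442.1]
 [613.3 409.4]
 [553.6 552.3]] [619.37376046 497.4899278 ]
near edge [ 2.7907726e-01 -9.6026868e-01  5.9088861e+02  4.7247443e+02] 0.28283304
far edge [ 3.4124810e-01 -9.3997324e-01  6.5043927e+02  5.1882727e+02] 0.3482444
```

```bash
cat >> h.py <<'E'
def quat(yaw): # tool y along bar x, for bar yaw
    p=yaw+np.pi/2; return [np.cos(p/2),np.sin(p/2),0,0]
TH=-0.1372; X=np.array([np.cos(TH),np.sin(TH)]); Y=np.array([-X[1],X[0]]); M=np.array([608.7,-31.0])
def w(x,s,z=98): return [*(M+x*X+s*Y),z]   # pin-line coordinates -> world
def st(tag=""):
    r=env.read_state(); p=r["tool_pos"]; d=p[:2]-M; f=r["force"]
    print(tag,"t%.1f x%.2f s%.2f z%.1f Fx%.2f Fs%.2f Fz%.2f Tz%.3f w%.2f g%.1f"%(r["time_s"],d@X,d@Y,p[2],f[:2]@X,f[:2]@Y,f[2],r["wrist_torque"][2],r["width"],r["grip_force"])); return r
E
python3 - <<'E'
from h import *
q=quat(-.0875)
env.reach([501.3,-32.2,180],q); st()
print(env.move_l([501.3,-32.2,98],rate=80,f_stop=8)); env.hold(.2); st()
for o in(34,30,29,28.5,28,27.5,27):
    set_gripper(o); r=st(o)
    if r["grip_force"]>2: break
E
```

```text
t2.3 x-105.87 s-16.51 z180.2 Fx-0.83 Fs0.10 Fz-0.39 Tz-0.024 w87.43 g0.0
False
 t3.7 x-105.96 s-15.86 z98.5 Fx0.07 Fs0.41 Fz-0.46 Tz0.020 w87.34 g0.0
34 t4.6 x-106.23 s-15.87 z98.0 Fx-0.35 Fs-1.22 Fz-0.19 Tz-0.057 w34.14 g0.0
30 t4.9 x-106.24 s-15.89 z98.0 Fx-0.38 Fs-0.38 Fz0.86 Tz0.012 w30.25 g0.0
29 t5.2 x-106.21 s-15.89 z98.0 Fx-0.11 Fs0.14 Fz-0.38 Tz-0.047 w29.01 g0.0
28.5 t5.4 x-106.24 s-15.88 z98.0 Fx-0.11 Fs-0.37 Fz-0.67 Tz-0.038 w28.20 g0.0
28 t5.6 x-106.29 s-15.88 z98.0 Fx-0.63 Fs-0.02 Fz0.17 Tz0.032 w27.80 g0.1
27.5 t5.8 x-106.28 s-15.88 z98.0 Fx-1.01 Fs-0.24 Fz-0.17 Tz0.061 w27.62 g10.7
```

Run:
```python
from h import *
env.move_l(w(-80,-12),quat(TH),rate=30,f_stop=25); st()
env.move_l(w(-37,-2),rate=30,f_stop=25); st()
env.hold(.3); st()
a=viewer.camera("side"); b=viewer.camera("top")
cv2.imwrite("pics/s1.png",np.vstack([cv2.resize(a[150:350,200:480],None,fx=2.4,fy=2.4)[:,:],])[:480]); cv2.imwrite("pics/s1f.png",a)
cv2.imwrite("pics/t1.png",cv2.resize(b[150:350,200:500],None,fx=2.4,fy=2.4)); cv2.imwrite("pics/t1f.png",b)
```

```text
t6.8 x-81.42 s-12.10 z97.9 Fx-4.42 Fs-0.36 Fz4.79 Tz0.063 w27.51 g10.8
 t8.5 x-38.60 s-2.23 z97.9 Fx-5.26 Fs-0.49 Fz6.40 Tz0.019 w27.55 g10.9
 t8.8 x-38.60 s-2.26 z97.9 Fx-5.95 Fs-2.34 Fz6.44 Tz-0.028 w27.68 g10.9
```

View pics/s1.png

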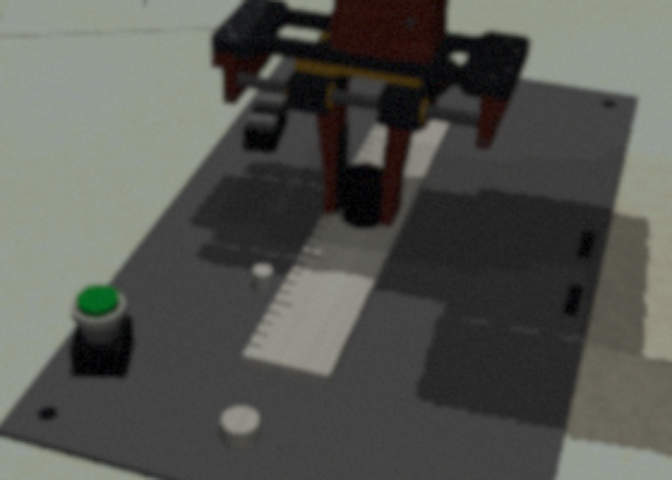

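View pics/t1.png

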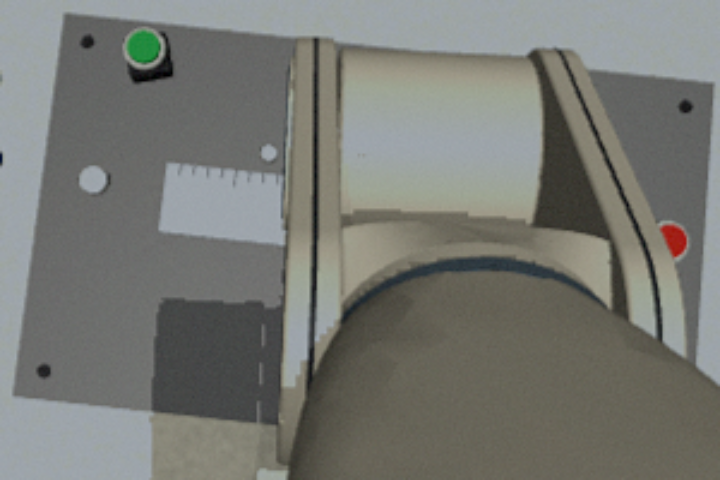

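```bash
cat >> h.py <<'E'
def avg(n=12):
    a=[]
    for _ in range(n):
        env.hold(.02); r=env.read_state(); d=r["tool_pos"][:2]-M; f=r["force"]
        a.append([r["time_s"],d@X,d@Y,f[:2]@X,f[:2]@Y,f[2],r["wrist_torque"][2],r["grip_force"]])
    m=np.mean(a,0); m[0]=a[-1][0]; return m
E
python3 - <<'E'
from h import *
np.set_printoptions(precision=2,suppress=True)
x0=None
for x in np.arange(-36,-27,.5):
    env.move_l(w(x,-2),rate=8,f_stop=12); m=avg(); print(round(x,2),m[[0,1,2,3,4,5]],"Tz %.3f"%m[6])
    if m[3]<-8.5: break
E
```

```text
-36.0 [  9.35 -37.69  -2.15  -6.32  -0.78   6.81] Tz -0.000
-35.5 [  9.8  -37.61  -2.15  -7.79  -0.6    8.31] Tz -0.016
-35.0 [ 10.25 -36.74  -2.1   -6.36  -0.35   7.19] Tz 0.000
-34.5 [ 10.7  -36.66  -2.09  -8.16  -0.5    8.33] Tz -0.021
-34.0 [ 11.15 -35.71  -2.06  -6.1   -0.19   6.41] Tz -0.013
-33.5 [ 11.6  -35.64  -2.06  -7.68   0.02   8.26] Tz -0.003
-33.0 [ 12.05 -34.72  -2.04  -6.18  -0.12   6.66] Tz -0.024
-32.5 [ 12.5  -34.64  -2.04  -8.12  -0.     8.22] Tz -0.011
-32.0 [ 12.95 -33.72  -2.04  -6.18   0.21   6.65] Tz -0.001
-31.5 [ 13.4  -33.63  -2.04  -7.63   0.21   8.18] Tz -0.023
-31.0 [ 13.85 -32.7   -2.02  -6.41  -0.12   6.72] Tz -0.011
-30.5 [ 14.3  -32.63  -2.03  -7.93   0.13   8.28] Tz -0.007
-30.0 [ 14.75 -31.71  -2.02  -6.16  -0.08   6.67] Tz -0.018
-29.5 [ 15.2  -31.62  -2.02  -7.83   0.06   8.13] Tz -0.002
-29.0 [ 15.65 -30.73  -2.02  -6.41   0.04   6.92] Tz -0.000
-28.5 [ 16.1  -30.66  -2.02  -7.89  -0.24   8.59] Tz -0.013
-28.0 [ 16.55 -30.59  -2.03  -9.61   0.13  10.24] Tz -0.016
```

Run:
```python
from h import *
np.set_printoptions(precision=2,suppress=True)
for z in(99,100,101,102):
    env.move_l(w(-28,-2,z),rate=8); m=avg(); print(z,m[:6],"Tz %.3f g %.1f"%tuple(m[6:]))
    if m[5]<2: break
a=viewer.camera("side"); cv2.imwrite("pics/s2.png",cv2.resize(a[150:350,230:480],None,fx=3,fy=3)); b=viewer.camera("top"); cv2.imwrite("pics/t2f.png",b); cv2.imwrite("pics/s2f.png",a)
```

```text
99 [ 17.02 -30.08  -1.94  -6.57   0.96   0.82] Tz -0.058 g 10.7
```

View pics/s2.png

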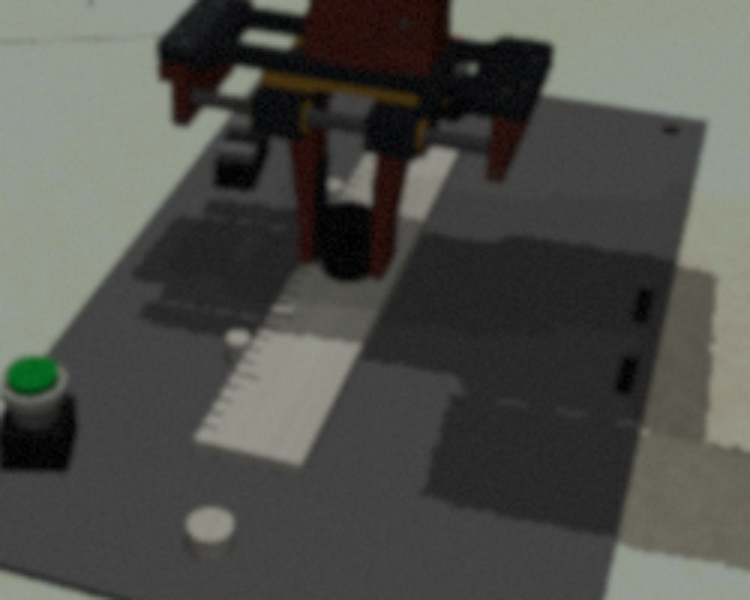

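Run:
```python
from h import *
np.set_printoptions(precision=2,suppress=True)
for x in np.arange(-27.7,-25,.3):
    env.move_l(w(x,-2,99),rate=8,f_stop=8); m=avg(); print(round(x,2),m[:6],"Tz %.3f"%m[6])
    if m[3]<-9: break
a=viewer.camera("side"); cv2.imwrite("pics/s3f.png",a); b=viewer.camera("top"); cv2.imwrite("pics/t3f.png",b)
# bar far edge vs left pin (top view), left part only
def meas(n):
    g=cv2.cvtColor(cv2.imread(n),cv2.COLOR_BGR2GRAY); u=np.arange(270,316); out=[]
    for c in u:
        col=g[217:262,c].astype(float)
        out.append(217+np.argmax(col>130))
    return out
for n in("pics/t1f.png","pics/t3f.png"): print(meas(n))
```

```text
-27.7 [ 17.57 -30.02  -1.93  -7.45   1.03   2.07] Tz -0.051
-27.4 [ 18.02 -29.96  -1.93  -8.51   1.32   2.8 ] Tz -0.045
-27.1 [ 18.48 -29.9   -1.93  -9.32   1.08   4.03] Tz -0.061
[np.int64(218), np.int64(218), np.int64(218), np.int64(218), np.int64(218), np.int64(219), np.int64(219), np.int64(218), np.int64(218), np.int64(219), np.int64(219), np.int64(220), np.int64(219), np.int64(219), np.int64(219), np.int64(219), np.int64(223), np.int64(220), np.int64(220), np.int64(220), np.int64(220), np.int64(220), np.int64(224), np.int64(221), np.int64(220), np.int64(220), np.int64(220), np.int64(221), np.int64(223), np.int64(221), np.int64(221), np.int64(221), np.int64(221), np.int64(222), np.int64(223), np.int64(222), np.int64(222), np.int64(222), np.int64(222), np.int64(226), np.int64(222), np.int64(222), np.int64(222), np.int64(222), np.int64(222), np.int64(226)]
[np.int64(217), np.int64(217), np.int64(217), np.int64(217), np.int64(217), np.int64(217), np.int64(217), np.int64(217), np.int64(217), np.int64(217), np.int64(217), np.int64(217), np.int64(217), np.int64(217), np.int64(217), np.int64(217), np.int64(217), np.int64(218), np.int64(217), np.int64(217), np.int64(217), np.int64(217), np.int64(219), np.int64(217), np.int64(217), np.int64(217), np.int64(217), np.int64(217), np.int64(222), np.int64(217), np.int64(217), np.int64(217), np.int64(217), np.int64(217), np.int64(220), np.int64(217), np.int64(217), np.int64(217), np.int64(217), np.int64(217), np.int64(218), np.int64(217), np.int64(217), np.int64(218), np.int64(218), np.int64(218)]
```

```bash
cat >> h.py <<'E'
def near_edge(a):
    "near long edge of the bar in the side view -> points on z=12"
    g=cv2.GaussianBlur(cv2.cvtColor(a,cv2.COLOR_BGR2GRAY),(0,0),1).astype(float); P=[]; D=[]
    for v in range(203,303):
        c=395-(v-200)*(395-331)/(304-200)*.93; u=np.arange(int(c)-20,int(c)+22)
        d=np.diff(g[v,u]); i=np.argmin(d)
        if d[i]<-7 and 0<i<len(d)-1:
            k=.5*(d[i-1]-d[i+1])/(d[i-1]-2*d[i]+d[i+1]); P.append(ray("side",(u[i]+.5+k,v),12)); D.append((u[i]+.5+k,v))
    return np.array(P),np.array(D)
E
python3 - <<'E'
from h import *
np.set_printoptions(precision=2,suppress=True)
for n in("s1f","s2f","s3f"):
    a=cv2.imread(f"pics/{n}.png"); P,D=near_edge(a)
    q=(P-M)@np.c_[X,Y]
    f=cv2.fitLine(P.astype(np.float32),cv2.DIST_HUBER,0,.01,.01).ravel(); r=(P-f[2:])@[f[1],-f[0]]
    print(n,len(P),"yaw",-np.arctan(f[0]/f[1]),"res",r.std())
    o=np.argsort(q[:,1]); print(q[o][::6].T)
E
```

```text
s1f 97 yaw -0.1328692 res 0.42440183589286845
[[ -64.26  -64.17  -64.13  -64.87  -64.82  -65.67  -66.01  -65.86  -65.37
   -65.58  -65.11  -65.32  -65.38  -65.55  -65.51  -65.46  -65.65]
 [-134.44 -112.98  -92.36  -72.79  -44.36  -26.57   -9.23    7.68   24.15
    39.82   55.23   69.89   84.15   97.91  111.33  124.35  136.89]]
s2f 97 yaw -0.13771364 res 0.46013840190779526
[[ -56.28  -56.3   -56.28  -56.37  -57.71  -57.09  -57.7   -56.86  -56.87
   -56.88  -56.89  -56.46  -56.69  -56.54  -56.44  -56.52  -56.58]
 [-131.51 -110.09  -89.48  -69.67  -41.75  -23.43   -6.19   10.98   27.26
    43.01   58.23   73.13   87.32  101.2   114.64  127.61  140.2 ]]
s3f 96 yaw -0.13675636 res 0.4369140922037979
[[ -56.31  -56.26  -56.28  -56.37  -57.33  -57.09  -57.58  -57.34  -56.64
   -57.11  -57.12  -56.49  -56.51  -56.52  -56.53  -56.35]
 [-131.52 -110.08  -89.48  -69.67  -38.55  -20.47   -3.29   13.56   30.01
    45.5    60.64   75.53   89.72  103.48  116.8   129.8 ]]
```

Run:
```python
from h import *
np.set_printoptions(precision=2,suppress=True)
for dy in(-.006,-.012,-.018,-.024,-.012,0):
    env.move_l(w(-27.3,-2,99),quat(TH+dy),rate=5); m=avg(16); o=env.read_state()["orientation"]; print(dy,"act %.4f"%(2*np.arctan2(o[1],o[0])-np.pi/2-TH),m[:6],"Tz %.3f"%m[6])
    if dy in(-.024,0):
        P,D=near_edge(viewer.camera("side")); q=(P-M)@np.c_[X,Y]; print("right",q[q[:,1]<-80].mean(0),"left",q[q[:,1]>85].mean(0))
```

```text
-0.006 act -0.0058 [ 19.09 -29.93  -1.93  -8.82   1.31   3.01] Tz 0.078
-0.012 act -0.0117 [ 19.61 -29.92  -1.99  -8.62   0.58   3.06] Tz 0.113
-0.018 act -0.0177 [ 20.12 -29.92  -2.06  -8.67   0.46   3.41] Tz 0.100
-0.024 act -0.0237 [ 20.64 -29.91  -2.12  -8.18  -0.14   3.48] Tz 0.123
right [ -56.36 -106.83] left [-56.49 113.21]
-0.012 act -0.0123 [ 21.21 -29.91  -2.09  -8.62   0.02   3.14] Tz -0.090
0 act -0.0004 [ 21.73 -29.94  -1.97  -8.69   0.81   3.08] Tz -0.116
right [ -56.29 -106.81] left [-56.51 113.2 ]
```

Run:
```python
from h import *
np.set_printoptions(precision=2,suppress=True)
env.move_l(w(-29.6,-2,99),rate=8); print(avg())
set_gripper(45)
env.reach(w(-30,-2,98),quat(TH-np.pi/2)); env.hold(.2); print("free",avg())
for o in(31,29,28.3,27.9,27.5,27.2):
    set_gripper(o); r=env.read_state()
    if r["grip_force"]>8: break
print(o); print(avg())
P,D=near_edge(viewer.camera("side")); q=(P-M)@np.c_[X,Y]; print("right",q[q[:,1]<-80].mean(0),"left",q[q[:,1]>85].mean(0))
```

```text
[ 22.41 -30.34  -2.    -4.59   0.67  -5.98  -0.08  10.79]
free [ 24.7  -30.    -2.    -0.13   0.08   0.02   0.     0.  ]
27.5
[ 26.26 -30.01  -2.     0.02  -2.39   0.33  -0.    10.8 ]
right [ -56.68 -106.95] left [-56.54 113.19]
```

Run:
```python
from h import *
np.set_printoptions(precision=2,suppress=True)
for x in np.arange(-29.2,-25,.4):
    env.move_l(w(x,-2,98.4),rate=8,f_stop=8); m=avg(); print(round(x,2),m[:7])
    if m[3]<-7.8: break
P,D=near_edge(viewer.camera("side")); q=(P-M)@np.c_[X,Y]; print("right",q[q[:,1]<-80].mean(0),"left",q[q[:,1]>85].mean(0))
```

```text
-29.2 [ 26.77 -29.78  -1.93  -2.54  -0.98  -2.21   0.01]
-28.8 [ 27.22 -29.59  -1.95  -5.33  -0.19  -1.12  -0.01]
-28.4 [ 27.67 -29.51  -1.94  -6.58   0.14  -0.02  -0.02]
-28.0 [ 28.12 -29.43  -1.95  -7.59  -0.35   1.6   -0.01]
-27.6 [ 28.57 -29.36  -1.94  -8.62  -0.35   2.94  -0.  ]
right [ -56.34 -106.83] left [-56.54 113.19]
```

Run:
```python
from h import *
np.set_printoptions(precision=2,suppress=True)
x=-28.5; z=98.4
for s in(1,4,8,12,16,20,24,28,31):
    hit=env.move_l(w(x,s,z),rate=12,f_stop=14); m=avg(8); print(s,round(x,2),round(z,2),hit,m[:7])
    if hit: break
    x=np.clip(x+(m[3]+5)*.15,x-.4,x+.4); z+=np.clip(m[5]*.12,-.3,.3)
P,D=near_edge(viewer.camera("side")); q=(P-M)@np.c_[X,Y]; print("right",q[q[:,1]<-60].mean(0),"left",q[q[:,1]>95].mean(0))
a=viewer.camera("side"); cv2.imwrite("pics/s4.png",cv2.resize(a[150:350,230:480],None,fx=3,fy=3))
```

```text
1 -28.5 98.4 False [ 29.16 -29.53   0.57  -5.73  -3.52   0.13  -0.01]
4 -28.61 98.42 False [ 29.69 -29.55   3.52  -5.42  -3.86  -0.72  -0.01]
8 -28.67 98.33 False [ 30.31 -29.57   7.44  -5.48  -4.78   0.24   0.  ]
12 -28.75 98.36 False [ 30.93 -29.58  11.52  -5.4   -3.81  -0.3    0.01]
16 -28.81 98.32 False [ 31.54 -29.6   15.51  -5.18  -3.7   -0.58   0.01]
20 -28.83 98.25 False [ 32.16 -29.61  19.44  -5.41  -4.09   0.19  -0.02]
24 -28.89 98.27 False [ 32.77 -29.62  23.51  -5.49  -4.05  -0.16  -0.  ]
28 -28.97 98.26 False [ 33.39 -29.63  27.53  -5.05  -3.5   -0.64  -0.02]
31 -28.97 98.18 False [ 33.92 -29.64  30.45  -5.35  -4.19   0.34  -0.03]
right [-56.42 -91.57] left [-56.51 118.79]
```

View pics/s4.png

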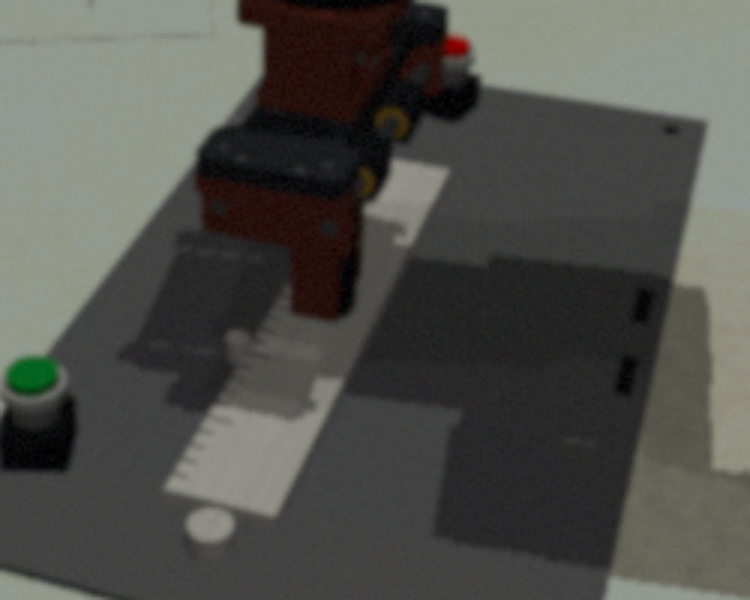

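Run:
```python
from h import *
np.set_printoptions(precision=2,suppress=True)
x=-29.0; z=98.2
for s in np.arange(32,46,.6):
    hit=env.move_l(w(x,s,z),rate=8,f_stop=6); m=avg(8); print(round(s,1),hit,m[:7])
    if m[4]<-7.3: break
    x=np.clip(x+(m[3]+5)*.15,x-.2,x+.2)
cv2.imwrite("pics/t5.png",cv2.resize(viewer.camera("top")[170:290,200:360],None,fx=4,fy=4))
P,D=near_edge(viewer.camera("side")); q=(P-M)@np.c_[X,Y]; print("right",q[q[:,1]<-60].mean(0),"left",q[q[:,1]>95].mean(0))
```

```text
32.0 False [ 34.43 -29.65  31.44  -5.    -4.47   0.02  -0.  ]
32.6 False [ 34.82 -29.66  32.    -4.89  -4.66   0.27   0.  ]
33.2 False [ 35.2  -29.64  32.58  -4.84  -4.92   0.36  -0.03]
33.8 False [ 35.58 -29.64  33.16  -4.9   -4.94   0.08  -0.03]
34.4 False [ 35.97 -29.63  33.76  -4.97  -5.07  -0.03  -0.03]
35.0 False [ 36.35 -29.63  34.35  -5.49  -4.64   0.41  -0.03]
35.6 False [ 36.73 -29.65  34.99  -4.89  -4.81  -0.09  -0.03]
36.2 False [ 37.12 -29.63  35.58  -5.03  -4.78  -0.02  -0.02]
36.8 False [ 37.5  -29.64  36.18  -5.12  -4.87   0.23  -0.02]
37.4 False [ 37.88 -29.64  36.8   -5.18  -4.63  -0.21  -0.03]
38.0 False [ 38.27 -29.66  37.17  -4.61  -5.89   0.17  -0.01]
38.6 False [ 38.65 -29.64  37.29  -4.79  -9.     0.34  -0.01]
right [-56.44 -88.14] left [-56.59 118.76]
```

View pics/t5.png

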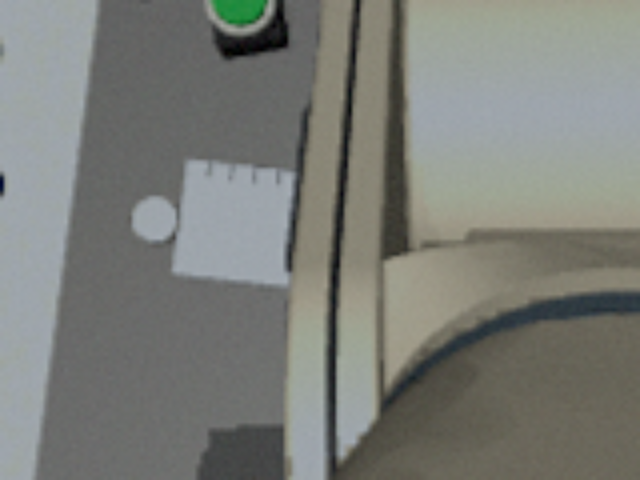

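Run:
```python
from h import *
np.set_printoptions(precision=2,suppress=True)
def chk():
    P,D=near_edge(viewer.camera("side")); q=(P-M)@np.c_[X,Y]; print("right",q[q[:,1]<-60].mean(0),"left",q[q[:,1]>95].mean(0))
x=-29.0
env.move_l(w(-29.02,38.2,98.2),rate=8); print(avg(8))
for o in(27.8,28.2,28.8,30): set_gripper(o); print(o,avg(4))
chk()
```

```text
[ 39.13 -29.65  37.21  -4.63  -7.21   0.19  -0.02  10.95]
27.8 [ 39.42 -29.61  37.22  -4.29  -7.17  -0.05  -0.03   4.05]
28.2 [ 39.7  -29.53  37.38  -4.63  -6.01  -0.36  -0.04   3.03]
28.8 [ 39.98 -29.15  37.61  -3.6   -4.7   -1.69  -0.06   2.35]
30 [ 40.28 -28.35  38.1   -0.3   -3.23  -1.14  -0.01   1.78]
right [-56.51 -88.16] left [-56.55 118.78]
```

Run:
```python
from h import *
np.set_printoptions(precision=2,suppress=True)
set_gripper(33); set_gripper(50); print(avg(4))
env.move_l(w(-29,38,190),rate=100)
env.reach([250,-480,300],quat(-1.2)); st()
a=viewer.camera("side"); b=viewer.camera("top"); cv2.imwrite("pics/s6f.png",a); cv2.imwrite("pics/t6f.png",b)
P,D=near_edge(a); q=(P-M)@np.c_[X,Y]; print("right",q[q[:,1]<-60].mean(0),"left",q[q[:,1]>95].mean(0))
cv2.imwrite("pics/v6.png",np.vstack([cv2.resize(b[160:300,210:510],None,fx=2.6,fy=2.0),cv2.resize(a[170:340,240:460],(780,300))])[:600])
```

```text
[ 41.18 -29.02  38.2    0.54  -0.19   0.37   0.01   0.  ]
 t44.4 x-293.46 s-493.46 z299.8 Fx0.66 Fs-0.58 Fz-0.31 Tz0.022 w49.99 g0.0
right [-56.53 -88.17] left [-56.52 118.79]
```

View pics/v6.png

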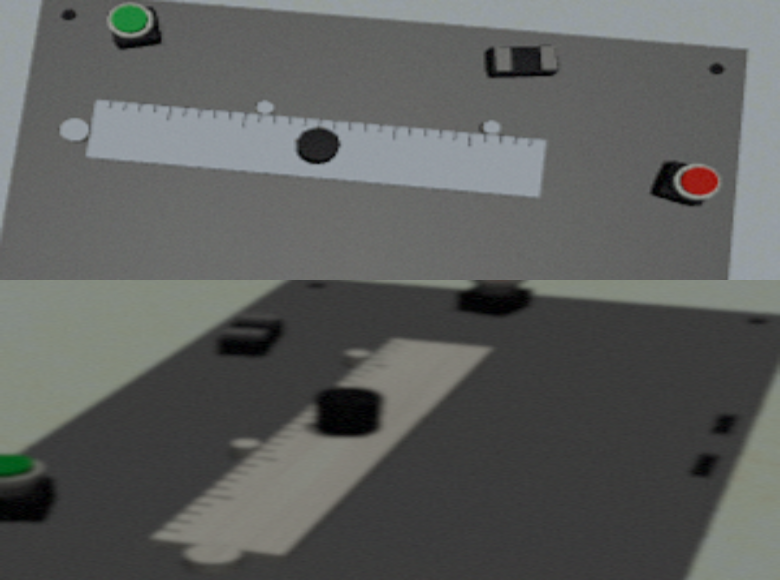

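Run:
```python
from h import *
np.set_printoptions(precision=2,suppress=True)
def chk():
    P,D=near_edge(viewer.camera("side")); q=(P-M)@np.c_[X,Y]; print("right",q[q[:,1]<-60].mean(0),"left",q[q[:,1]>95].mean(0))
Q=lambda d: quat(TH-np.pi/2+d)
env.reach(w(-30,37.2,180),Q(0)); env.move_l(w(-30,37.2,98),rate=80,f_stop=8)
for o in(31,28.5,27.5,26.8): set_gripper(o)
print(avg(4)); chk()
env.move_l(w(-28.4,37.2,98.2),rate=8,f_stop=8); print(avg(4))
for d in(.006,.012,.018,.024):
    env.move_l(w(-28.4,37.4,98.2),Q(d),rate=5); m=avg(4); print(d,m)
    if m[6]<-.28: break
chk()
env.move_l(w(-28.4,38.2,98.2),rate=8,f_stop=6); m=avg(4); print(m); chk()
```

```text
[ 49.15 -30.02  37.02   0.12  -2.9    0.14   0.    29.57]
right [-56.54 -88.18] left [-56.61 118.75]
[ 49.62 -29.75  37.02  -4.54  -3.34   3.05  -0.01  29.58]
0.006 [ 49.93 -29.73  37.06  -4.5   -4.52   3.02  -0.15  29.6 ]
0.012 [ 50.25 -29.73  37.05  -4.34  -3.97   3.99  -0.33  29.6 ]
right [-56.5  -88.16] left [-56.61 118.76]
[ 50.62 -29.72  37.23  -3.94  -9.29   3.58  -0.31  29.7 ]
right [-56.48 -88.15] left [-56.6  118.76]
```

Run:
```python
from h import *
np.set_printoptions(precision=2,suppress=True)
def chk():
    a=viewer.camera("side"); P,D=near_edge(a); q=(P-M)@np.c_[X,Y]; print("right",q[q[:,1]<-60].mean(0),"left",q[q[:,1]>95].mean(0))
env.move_l(w(-28.6,37.9,98.1),rate=8); print(avg(4))
for o in(27.8,28.4,29.5,33,50): set_gripper(o)
print(avg(4))
env.move_l(w(-29,38,190),rate=100)
env.reach([250,-480,300],quat(-1.2)); st(); chk()
cv2.imwrite("pics/t7.png",cv2.resize(viewer.camera("top")[170:270,215:455],None,fx=3.3,fy=3.3))
```

```text
[ 50.98 -29.75  37.19  -3.69  -7.12   3.81  -0.34  29.66]
[ 52.5  -28.59  37.89  -0.01   0.35   0.01   0.01   0.  ]
 t55.7 x-293.46 s-493.46 z299.8 Fx-0.15 Fs-0.15 Fz0.57 Tz0.067 w50.25 g0.0
right [-56.48 -88.16] left [-56.53 118.79]
```

View pics/t7.png

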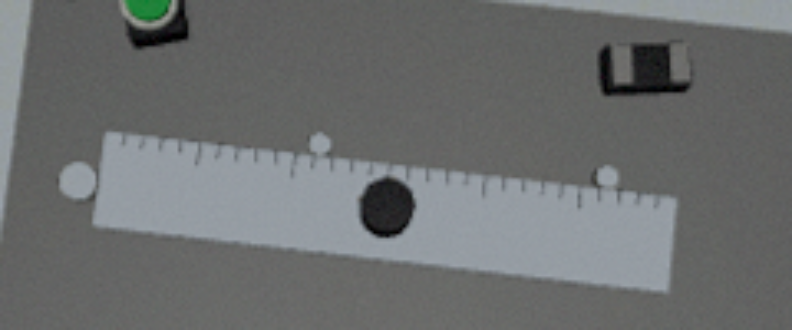

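The far edge meets both pins, at about (320,150) and (607,185) in the picture, and the left end meets the post at (92,182). The nearby push-button parts have not moved, so I am handing in.

```bash
python3 -c "
from station import workorder
print(workorder.sign_off())"
```

```text
the job is handed in; nothing more can be done
None
```

The job is handed in at about 56 s: as far as the cameras show, the straightedge touches both pins and the post; the right pin is least certain, where a gap of about 0.1 mm would be too small to see. Push forces at the tool stayed under about 10 N, and the push-button parts were not touched.

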